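# Roll the pin to the red stripe

### The job

The middle of the rolling board is needed for tortillas. With the fingertips pushing on the upper part of the rolling pin's barrel, roll the pin along the board, in as many strokes as you like, until its middle line lies over the red stripe and roughly parallel to it, then leave it there at rest on the board with your fingers clear of it. Do not grasp or lift the pin, do not push it from low down at or below its middle height, and do not disturb the bowl, saucers or spatula.

Things in the scene. Friction and masses are not known exactly. Their poses are not given: they have to be found in the camera images.
- pin: loose wooden rolling pin on the board: barrel 60 mm in diameter, 180 mm long, a dark handle at either end (325 mm over all), about 0.45 kg. Origin at mid-barrel on its axis, 50 mm above the work surface (barrel top at 80 mm). Its x axis runs along the pin; y and z turn as it rolls. After a slow push it coasts a few mm and stays put. A fingertip dragging its top moves twice as far as the pin.
- board: fixed pale wooden rolling board 260 mm (its x) by 360 mm (its y), 20 mm thick; origin at the centre of its underside on the work surface, z up. The pin lies across it, roughly along board x, and rolls along board y. (A fixed tortilla press, 75 mm high, stands well away to the robot's right.)
- red_mark: RED stripe across the board near one end, flat, 24 mm wide (its y) and 250 mm long (its x, parallel to board x); origin at its centre on the board's top face, 20 mm above the work surface. The pin is to be parked over it. It may be at either end of the board.
- blue_mark: BLUE stripe like the red one, near the other end of the board; not the target. Origin at its centre.
- bowl: loose terracotta bowl, 130 mm across the rim, 60 mm high, beside one end of the board; origin at the centre of its underside
- saucer_low: lower of two stacked cream saucers, 120 mm across, 16 mm high, beside the other end of the board; origin at the centre of its underside
- saucer_top: upper of the two stacked saucers, its top 32 mm above the work surface; origin at the centre of its underside
- spatula: loose dark red silicone spatula, 278 mm long, lying on the work surface beyond the bowl, at most 16 mm high; x axis along it, origin on its underside near its middle

How it is judged:
By the outcome, as a careful person would: the job done as asked, in the order asked, and still so for the second after the job is handed in, with the robot touching nothing.
It also fails if it takes over 58 s, if anything falls off the work surface, if the arm or the gripper's body presses on something with over 40 N, if the wrist force passes 120 N, or if a joint passes its speed limit or range.

### The arm

A 7-joint arm with a two-finger parallel gripper is mounted at the origin on the work surface. World frame = base frame: x ahead of the robot, y to its left, z up, the work surface at z = 0. Lengths are in m, angles in rad, forces in N, time in s.
With the tool pointing down it reaches from about 0.35 to 0.775 m from the base axis. Payload 3.1 kg.
Tool frame: the origin (TCP) lies between the finger pads; the fingertips stand 14 mm ahead of it and the grasp point (between the pads) lies 5 mm behind it (ctrl.tip_reach is the distance from the TCP to the fingertips, in m); z points along the fingers, x is the direction in which the jaws open and shut, and the axes are right-handed (so a half turn about z gives the same grasp; the last joint's range is limited). The gripper opens to 85 mm and grips with 20 to 120 N. Pads are 22 mm wide; open, the fingers measure 114 mm over their backs; the gripper's body (76 mm by 85 mm) begins 54 mm behind the grasp point. The pads swing forward as they close: fully open they stand 13 mm farther back than shut.
Start: joints at [-1.285, 0.311, 0.014, 1.512, -0.004, 1.319, -0.027], TCP at [0.177, 0.521, 0.245] pointing down, gripper open.
Joint ranges: [-2.7, 2.7], [-0.3, 1.91], [-1.27, 1.3], [0.12, 2.57], [-1.44, 4.58], [0.2, 2.03], [-3.05, 3.05]. Speed limits (rad/s): [2.79, 2.79, 3.14, 3.14, 3.14, 3.14, 3.14].

### API

Orientations are given as a unit quaternion [w, x, y, z].
In Python, from workcell import sense, imaging, workorder, ctrl gives the robot as it stands.
- The arm moves only by the tool servo_tool, never from a script. Its argument "series" is a list that holds one entry, the list of rows, each a list of 6 numbers: the shift along the tool's x, y, z in mm, then the turn, a rotation vector about the tool's x, y, z in degrees. In form: [[[x, y, z, wx, wy, wz], ...]]. A call has 1 to 12 rows; each row shifts and turns the commanded pose from where the row before left it, along the tool's axes as they then stand; what a row does not reach is not made up. A row lasts 1/12 s, in which the tool goes at most 41.7 mm and 7.16 degrees, less where a joint would pass 70% of its speed; a pose out of reach is approached as far as the arm can. A call with a gripper value outside its range is refused whole. "fingers" is the finger opening in mm, from 0 to 85.4, set as the call begins (left out, the last holds). The fingers move at their own pace and stop on an object; "newtons" is the grip in N (left out, the last holds). Time passes only in rows, so rows that do not move let the fingers close. It gives the time, the measured TCP pose, the force and the opening at its end, in the units of the state.
- sense(): the state, without advancing time (a new reading comes with each control period).
- imaging.get_image(name): name is "scene" or "top" or "wrist"; returns the picture (480x640x3 uint8, blue, green, red); there is no depth.
- imaging.get_calibration(name): a dict with "mtx" (3x3 intrinsics, pixels), "k1" (the pictures are not rectified: a ray, as slopes to the right and down, at radius r is drawn at 1 + k1 r^2 times it, then the intrinsics apply), "extrinsics" (4x4, takes a point from camera to world coordinates); the wrist camera has in their place "T_tool_cam" (4x4, takes a point from camera to tool coordinates, whose origin is the TCP and whose axes are the tool frame's). Camera axes: x right, y down, z forward; pixel columns grow to the right and rows downward; lengths in m; the calibration is good to about 2 mm. A picture is of the moment at which its call begins: read the wrist's pose just before it. get_calibration takes no time and is no camera call.
- workorder.finish_job(): hands the job in, once; it reports no verdict.
Trained networks look in the newest picture that a camera, given by its name, has taken for a name from the list of things; names that differ only in an ending like _2 or _b are one class to them, and where a whole thing is asked for, a point or a joint stands for the part that bears it (a point fixed in the world has none). Each returns a list of dicts, best first, with "p" (0 to 1); they miss things now and then, are a little off and sometimes report something else, mostly with a low value. They report only what shows in the picture. A call takes as long as a camera call.
- imaging.spot_in(camera, target): "at" ([x, y, z] in m, in the coordinates of the camera as it stood for that picture, good to about 4 mm: the middle of the surface that is visible of it).
The state is a dict: "time": time; "joint_positions": joint angles; "joint_velocities": joint speeds; "joint_torque": joint torques, N m; "ee_pos": TCP position; "tool_rot": TCP orientation; "contact_force": force on the tool from outside, world axes, zero at the start; "ft_torque": the same for the moment, N m; "grip_width": finger opening in m.
Only numpy, scipy, OpenCV 4.12 (cv2) and the standard library are available. Lean on these libraries where they do the work, as an engineer would, in place of code of your own. Each camera call takes 0.05 s, during which the arm holds its last target. There are 200 camera calls.

## Working session

There is one attempt and no reset: what is moved stays moved. The work goes in short steps, Python scripts to look and compute and a tool call to move; the robot and the scene stay as the last step left them, time stands still between calls to the robot, and variables do not carry over. Pictures are saved under pics/ and viewed, about 8 in all and at most 12, crops included, and the job is handed in when it is done.

Besides the shell and the picture viewer there is one more tool, called after "Call:" as name([rows], argument=value, ...), one row to a line, values as JSON. servo_tool: Moves the arm, as the interface text tells. Its arguments: {"type":"object","properties":{"series":{"type":"array","items":{"type":"array","items":{"type":"array","items":{"type":"number"}}}},"fingers":{"type":"number"},"newtons":{"type":"number"}},"required":["series"]}

```bash
mkdir -p pics; cat > h.py <<'E'
import numpy as np, cv2
from workcell import sense, imaging, workorder, ctrl
def ray_plane(cam,px,z):
    c=imaging.get_calibration(cam);K=np.array(c["mtx"]);k=c["k1"]
    s=cv2.undistortPoints(np.array([[px]],float),K,np.array([k,0,0,0.]))[0,0]
    E=np.array(c["extrinsics"]);d=E[:3,:3]@np.array([*s,1]);o=E[:3,3]
    return o+d*(z-o[2])/d[2]
def spot(cam,t):
    E=np.array(imaging.get_calibration(cam)["extrinsics"])
    return [(round(r["p"],2),(E@np.array([*r["at"],1]))[:3].round(3).tolist()) for r in imaging.spot_in(cam,t)[:2]]
E
python3 - <<'E'
from h import *
for c in("top","scene"):
    im=imaging.get_image(c);cv2.imwrite(f"pics/{c}0.png",im)
    for t in["pin","red_mark","blue_mark","bowl","saucer_top","spatula","board"]: print(c,t,spot(c,t))
s=sense();print(s["time"],s["ee_pos"],s["tool_rot"],s["grip_width"],ctrl.tip_reach)
E
```

```text
top pin [(0.57, [0.555, 0.063, 0.073])]
top red_mark [(0.86, [0.529, 0.179, 0.021])]
top blue_mark [(0.92, [0.578, -0.053, 0.019])]
top bowl [(0.66, [0.497, 0.339, 0.029])]
top saucer_top [(0.74, [0.615, -0.216, 0.033])]
top spatula [(0.75, [0.517, 0.458, 0.013])]
top board [(0.72, [0.555, 0.04, 0.021])]
scene pin [(0.62, [0.572, 0.046, 0.064])]
scene red_mark [(0.7, [0.489, 0.352, 0.038]), (0.61, [0.536, 0.177, 0.02])]
scene blue_mark [(0.59, [0.587, -0.052, 0.025])]
scene bowl [(0.82, [0.483, 0.352, 0.039])]
scene saucer_top [(0.94, [0.619, -0.221, 0.036])]
scene spatula [(0.6, [0.529, 0.46, 0.014])]
scene board [(0.74, [0.583, -0.005, 0.021])]
0.8 [0.17707009 0.52076927 0.24533436] [-3.74143322e-05  8.12988768e-01  5.82279365e-01  5.92790732e-05] 0.08557670205900016 0.014
```

View pics/top0.png

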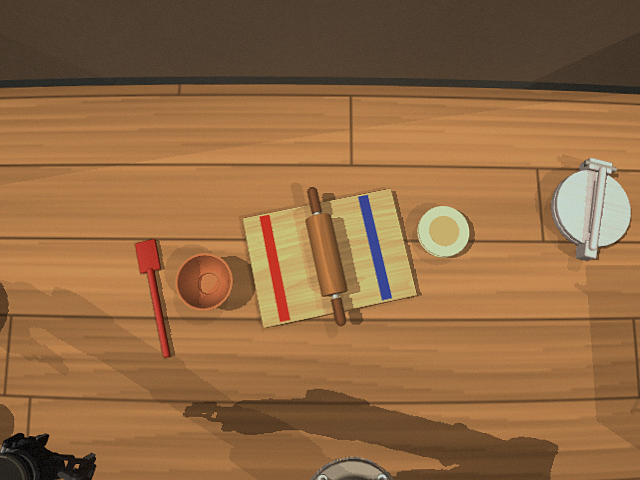

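View pics/scene0.png

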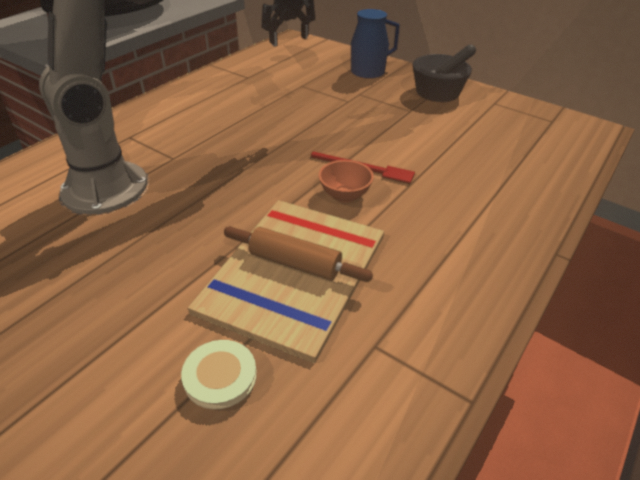

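The top view shows the red stripe at the left (ends about (265,216) and (285,320)), the pin right of it (handle ends (313,189) and (341,324)), the blue stripe at right, the bowl at (204,282) and the saucers at (443,231). The scene view agrees, with the pin between the stripes. Next I measure the lines.

```bash
cat >> h.py <<'E'
def stripe(cam,im):
    hsv=cv2.cvtColor(im,cv2.COLOR_BGR2HSV);h,s,v=cv2.split(hsv)
    m=(((h<5)|(h>174))&(s>170)&(v>110)).astype(np.uint8)
    n,l,st,c=cv2.connectedComponentsWithStats(m);out=[]
    for i in range(1,n):
        if st[i,4]>150:
            b=cv2.boxPoints(cv2.minAreaRect(np.argwhere(l==i)[:,::-1].astype(np.float32)))
            out.append((c[i].round(1),b.round(1)))
    return out
E
python3 - <<'E'
from h import *
im=cv2.imread("pics/top0.png")
for c,b in stripe("top",im):
    print(c,ray_plane("top",c,.02).round(4),[ray_plane("top",p,.02)[:2].round(3).tolist() for p in b])
a=ray_plane("top",(313,189),.05);b=ray_plane("top",(341,324),.05)
print(a,b,(a+b)/2,np.linalg.norm(a-b),np.degrees(np.arctan2(*(a-b)[[1,0]])))
r=im[170:340,225:435];cv2.imwrite("pics/topc.png",cv2.resize(r,None,fx=3.5,fy=3.5,interpolation=cv2.INTER_CUBIC))
E
```

```text
[274.3 268.2] [0.5288 0.1781 0.02  ] [[0.651, 0.216], [0.655, 0.194], [0.413, 0.142], [0.409, 0.163]]
[151.9 281.5] [0.4952 0.4612 0.02  ] [[0.587, 0.509], [0.596, 0.462], [0.331, 0.398], [0.322, 0.442]]
[0.71015027 0.09027593 0.05      ] [0.40271077 0.02642276 0.05      ] [0.55643052 0.05834934 0.05      ] 0.3140004371990377 11.73314728868506
```

View pics/topc.png

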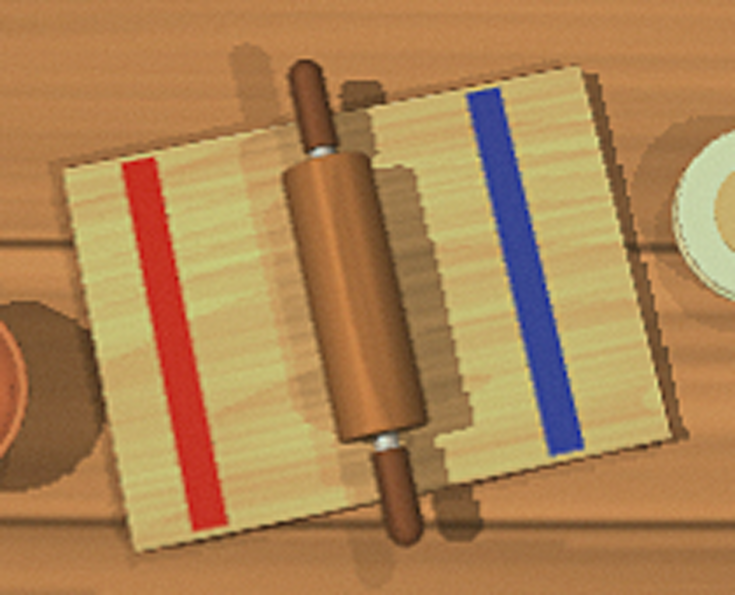

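Call:
servo_tool([
  [[0, 0, 0, 0, 0, 6.58], [0, 0, 0, 0, 0, 6.58], [0, 0, 0, 0, 0, 6.58], [0, 0, 0, 0, 0, 6.58], [0, 0, 0, 0, 0, 6.58], [0, 0, 0, 0, 0, 6.58], [0, 0, 0, 0, 0, 6.58], [0, 0, 0, 0, 0, 6.58], [0, 0, 0, 0, 0, 6.56], [17, 33, 0, 0, 0, 0], [17, 33, 0, 0, 0, 0], [17, 33, 0, 0, 0, 0]],
], fingers=85)

```text
time: 1.8
ee_pos: [0.2478, 0.4338, 0.2452]
tool_rot: [0.0, 0.994, 0.106, 0.0]
contact_force: [1.1, 0.2, -0.4]
grip_width: 0.085
```

Call:
servo_tool([
  [[17, 33, 0, 0, 0, 0], [17, 33, 0, 0, 0, 0], [17, 33, 0, 0, 0, 0], [17, 33, 0, 0, 0, 0], [17, 33, 0, 0, 0, 0], [17, 33, 0, 0, 0, 0], [17, 33, 0, 0, 0, 0], [17, 33, 0, 0, 0, 0], [17, 33, 0, 0, 0, 0], [17, 33, 0, 0, 0, 0], [17, 33, 0, 0, 0, 0], [17, 33, 0, 0, 0, 0]],
])

```text
time: 2.8
ee_pos: [0.5305, 0.0884, 0.2456]
tool_rot: [-0.0, 0.994, 0.105, 0.0]
contact_force: [-0.3, -0.4, 0.4]
grip_width: 0.0852
```

```bash
cat >> h.py <<'E'
from scipy.spatial.transform import Rotation as Ro
def tool():
    s=sense();w,x,y,z=s["tool_rot"];R=Ro.from_quat([x,y,z,w]).as_matrix();return s,R
E
python3 - <<'E'
from h import *
s,R=tool();p=np.array(s["ee_pos"]);print(s["time"],p,s["contact_force"],s["joint_positions"],np.degrees(np.arctan2(R[1,0],R[0,0])))
print(1e3*R.T@(np.array([.5585,.0485,.13])-p))
T=np.eye(4);T[:3,:3]=R;T[:3,3]=p
im=imaging.get_image("wrist");cv2.imwrite("pics/w0.png",im)
W=T@np.array(imaging.get_calibration("wrist")["T_tool_cam"])
for t in("pin","red_mark"):
  for r in imaging.spot_in("wrist",t)[:2]: print(t,r["p"],(W@np.array([*r["at"],1]))[:3])
E
```

```text
2.8 [0.53049397 0.08840809 0.24557052] [-0.32527672 -0.3704938   0.38669942] [-0.62104597  0.30911359  0.55472196  1.56130265 -0.16676526  1.31797992
  0.16450144] 12.0520777900372
[ 18.97656362  44.923562   115.56513678]
pin 0.84 [0.553293   0.06484512 0.07161031]
```

View pics/w0.png

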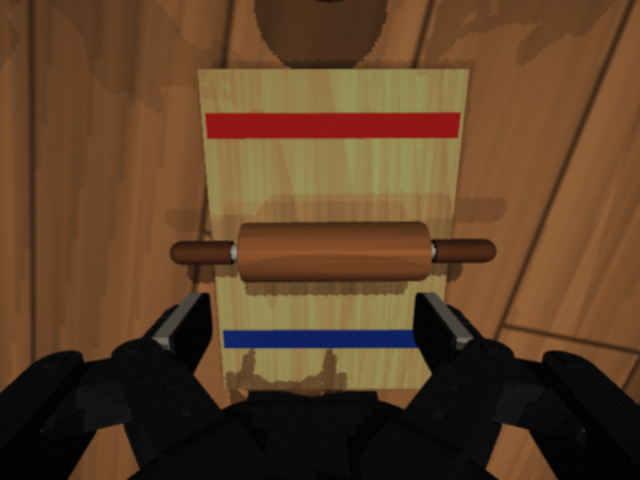

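The wrist view shows the red stripe at rows 113–138, with the pin parallel to it at rows 222–281 and handle ends at columns 171 and 496. I'll turn these into positions.

```bash
cat >> h.py <<'E'
N=np.array([-np.sin(np.radians(12.1)),np.cos(np.radians(12.1)),0])
def wray(px,z):
    s,R=tool();T=np.eye(4);T[:3,:3]=R;T[:3,3]=s["ee_pos"]
    c=imaging.get_calibration("wrist");W=T@np.array(c["T_tool_cam"])
    q=cv2.undistortPoints(np.array([[px]],float),np.array(c["mtx"]),np.array([c["k1"],0,0,0.]))[0,0]
    d=W[:3,:3]@np.array([*q,1]);o=W[:3,3];return o+d*(z-o[2])/d[2]
E
python3 - <<'E'
from h import *
a,b=wray((171,252),.05),wray((496,250),.05);m=(a+b)/2
c,d=wray((207,126),.02),wray((460,125),.02);k=(c+d)/2
e,f=wray((236,222),.06),wray((430,281),.06);
an=lambda v:np.degrees(np.arctan2(v[1],v[0]))
print(m,np.linalg.norm(a-b),an(b-a));print(k,np.linalg.norm(c-d),an(d-c));print((k-m)@N,(e+f)/2)
s,R=tool();st=m-.010*N;st[2]=.13;print(st,1e3*R.T@(st-s["ee_pos"]))
E
```

```text
[0.55859072 0.05623616 0.05      ] 0.3237710794447658 11.918031733804769
[0.53442097 0.17404635 0.02      ] 0.24953294828627567 11.748091718897264
0.12025925026835371 [0.55953713 0.05837311 0.06      ]
[0.56068691 0.04645833 0.13      ] [ 21.12212614  43.66879202 115.5566045 ]
```

Call:
servo_tool([
  [[7, 15, 20, 0, 0, 0], [7, 15, 20, 0, 0, 0], [7, 14, 20, 0, 0, 0], [0, 0, 25, 0, 0, 0], [0, 0, 25, 0, 0, 0], [0, 0, 25, 0, 0, 0], [0, 0, 10, 0, 0, 0], [0, 0, 4, 0, 0, 0], [0, 0, 0, 0, 0, 0]],
])

```text
time: 3.7
ee_pos: [0.5587, 0.0522, 0.0959]
tool_rot: [-0.0, 0.994, 0.105, -0.001]
contact_force: [-0.2, 0.8, 0.2]
grip_width: 0.0854
```

Call:
servo_tool([
  [[0, 0, 2, 0, 0, 0], [0, 0, 2, 0, 0, 0], [0, 0, 0, 0, 0, 0]],
])

```text
time: 3.95
ee_pos: [0.56, 0.0512, 0.0934]
tool_rot: [-0.0, 0.994, 0.105, 0.001]
contact_force: [0.1, -0.6, 1.1]
grip_width: 0.0848
```

Call:
servo_tool([
  [[0, 4, 2, 0, 0, 0], [0, 0, 2, 0, 0, 0], [0, 0, 0, 0, 0, 0]],
])

```text
time: 4.2
ee_pos: [0.56, 0.0465, 0.0882]
tool_rot: [0.0, 0.995, 0.104, -0.0]
contact_force: [-0.4, 0.5, 0.2]
grip_width: 0.0849
```

Call:
servo_tool([
  [[0, 0, 1, 0, 0, 0], [0, 0, 1, 0, 0, 0], [0, 0, 0, 0, 0, 0]],
])

```text
time: 4.45
ee_pos: [0.5599, 0.0473, 0.0861]
tool_rot: [-0.0, 0.994, 0.105, -0.0]
contact_force: [-0.4, -0.4, 0.1]
grip_width: 0.085
```

Call:
servo_tool([
  [[0, 0, 1, 0, 0, 0], [0, 0, 1, 0, 0, 0], [0, 0, 0, 0, 0, 0]],
])

```text
time: 4.7
ee_pos: [0.5599, 0.0472, 0.084]
tool_rot: [-0.0, 0.994, 0.105, -0.0]
contact_force: [0.3, 0.3, 0.9]
grip_width: 0.0849
```

Call:
servo_tool([
  [[0, 0, 1, 0, 0, 0], [0, 0, 1, 0, 0, 0], [0, 0, 0, 0, 0, 0]],
])

```text
time: 4.95
ee_pos: [0.5599, 0.0472, 0.0821]
tool_rot: [-0.0, 0.994, 0.105, -0.0]
contact_force: [-0.4, 0.5, -0.7]
grip_width: 0.0849
```

Call:
servo_tool([
  [[0, 0, 1, 0, 0, 0], [0, 0, 0, 0, 0, 0]],
])

```text
time: 5.12
ee_pos: [0.56, 0.0471, 0.0811]
tool_rot: [-0.0, 0.994, 0.105, -0.0]
contact_force: [0.3, 0.3, 0.6]
grip_width: 0.0845
```

Call:
servo_tool([
  [[0, 0, 1, 0, 0, 0], [0, 0, 0, 0, 0, 0]],
])

```text
time: 5.28
ee_pos: [0.5603, 0.0469, 0.0806]
tool_rot: [0.0, 0.995, 0.105, 0.0]
contact_force: [-0.8, -0.5, 1.3]
grip_width: 0.085
```

Call:
servo_tool([
  [[0, 0, 1, 0, 0, 0], [0, 0, 0, 0, 0, 0]],
])

```text
time: 5.45
ee_pos: [0.5604, 0.0464, 0.0804]
tool_rot: [0.0, 0.995, 0.105, 0.0]
contact_force: [-1.9, -0.9, 5.6]
grip_width: 0.0851
```

Call:
servo_tool([
  [[0, 0, 1, 0, 0, 0], [0, 0, 0, 0, 0, 0]],
])

```text
time: 5.62
ee_pos: [0.5606, 0.0458, 0.0802]
tool_rot: [0.0, 0.995, 0.104, 0.001]
contact_force: [-3.3, -1.3, 10.5]
grip_width: 0.0847
```

Call:
servo_tool([
  [[0, -2, 0, 0, 0, 0], [0, -4, 0, 0, 0, 0], [0, -5, 0, 0, 0, 0], [0, -5, 0, 0, 0, 0], [0, -5, 0, 0, 0, 0], [0, -5, 0, 0, 0, 0], [0, -5, 0, 0, 0, 0], [0, -4, 0, 0, 0, 0], [0, -3, 0, 0, 0, 0], [0, -2, 0, 0, 0, 0], [0, 0, 0, 0, 0, 0]],
])

```text
time: 6.53
ee_pos: [0.5516, 0.0864, 0.0808]
tool_rot: [-0.001, 0.994, 0.105, -0.0]
contact_force: [-6.0, -0.7, 15.2]
grip_width: 0.0848
```

```bash
cat > m.py <<'E'
import sys
from h import *
im=imaging.get_image("top");cv2.imwrite(f"pics/{sys.argv[1]}.png",im)
s,R=tool();print("top pin",spot("top","pin"),s["time"],s["ee_pos"],s["contact_force"])
im=imaging.get_image("wrist");cv2.imwrite(f"pics/{sys.argv[1]}w.png",im)
E
python3 m.py s1
```

```text
top pin [] 6.5833 [0.55168055 0.08621715 0.08080165] [-5.68841614 -1.71399402 15.72937697]
```

View pics/s1w.png

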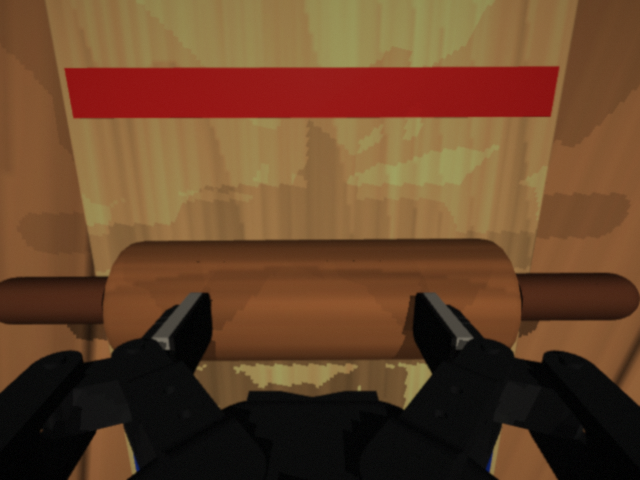

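The wrist view shows the pin still level with the stripe: handle axis at row 301 on the left and 297 on the right, with the red stripe at rows 67–118. The fingertips rest on top of the barrel.

```bash
cat >> h.py <<'E'
def rep(pl,pr,cl,cr):
    a,b=wray(pl,.05),wray(pr,.05);m=(a+b)/2;c,d=wray(cl,.02),wray(cr,.02);k=(c+d)/2
    an=lambda v:np.degrees(np.arctan2(v[1],v[0]))
    s,R=tool();print("pin",m.round(4),"ang",an(b-a),"stripe",k.round(4),an(d-c),"to go",(k-m)@N,"tip ahead of pin",(s["ee_pos"]-m)@N)
E
python3 -c "
from h import *
rep((50,301),(590,297),(70,93),(555,91.5))"
```

```text
pin [0.557  0.0792 0.05  ] ang 12.466733424506783 stripe [0.5324 0.1778 0.02  ] 12.146086047450783 to go 0.10160175259255497 tip ahead of pin 0.007733053724602991
```

Call:
servo_tool([
  [[0, 0, -3, 0, 0, 0], [0, 0, -3, 0, 0, 0], [0, 9, 0, 0, 0, 0], [0, 10, 0, 0, 0, 0], [0, 0, 0, 0, 0, 0], [0, 0, 3, 0, 0, 0], [0, 0, 3, 0, 0, 0], [0, 0, 0, 0, 0, 0]],
])

```text
time: 7.35
ee_pos: [0.5563, 0.0661, 0.0801]
tool_rot: [0.0, 0.995, 0.104, 0.0]
contact_force: [-3.5, -2.4, 13.2]
grip_width: 0.085
```

Call:
servo_tool([
  [[0, -2, 0, 0, 0, 0], [0, -4, 0, 0, 0, 0], [0, -5, 0, 0, 0, 0], [0, -5, 0, 0, 0, 0], [0, -5, 0, 0, 0, 0], [0, -5, 0, 0, 0, 0], [0, -5, 0, 0, 0, 0], [0, -4, 0, 0, 0, 0], [0, -3, 0, 0, 0, 0], [0, -2, 0, 0, 0, 0], [0, 0, 0, 0, 0, 0]],
])

```text
time: 8.27
ee_pos: [0.5472, 0.1076, 0.0807]
tool_rot: [-0.001, 0.994, 0.105, -0.0]
contact_force: [-5.9, -0.5, 16.2]
grip_width: 0.0845
```

Call:
servo_tool([
  [[0, 0, -3, 0, 0, 0], [0, 0, -3, 0, 0, 0], [0, 9, 0, 0, 0, 0], [0, 10, 0, 0, 0, 0], [0, 0, 0, 0, 0, 0], [0, 0, 3, 0, 0, 0], [0, 0, 3, 0, 0, 0], [0, 0, 0, 0, 0, 0]],
])

```text
time: 8.93
ee_pos: [0.5519, 0.0867, 0.0801]
tool_rot: [0.0, 0.995, 0.104, 0.0]
contact_force: [-3.3, -2.6, 12.4]
grip_width: 0.0851
```

Call:
servo_tool([
  [[0, -2, 0, 0, 0, 0], [0, -4, 0, 0, 0, 0], [0, -5, 0, 0, 0, 0], [0, -5, 0, 0, 0, 0], [0, -5, 0, 0, 0, 0], [0, -5, 0, 0, 0, 0], [0, -5, 0, 0, 0, 0], [0, -4, 0, 0, 0, 0], [0, -3, 0, 0, 0, 0], [0, -2, 0, 0, 0, 0], [0, 0, 0, 0, 0, 0]],
])

```text
time: 9.85
ee_pos: [0.5428, 0.1282, 0.0808]
tool_rot: [-0.001, 0.994, 0.105, -0.0]
contact_force: [-6.5, -1.9, 17.6]
grip_width: 0.0847
```

```bash
python3 m.py s3
```

```text
top pin [(0.5, [0.684, 0.146, 0.056])] 9.9 [0.54278711 0.1280428  0.08074577] [-6.95617194 -0.98901143 16.67892848]
```

View pics/s3w.png

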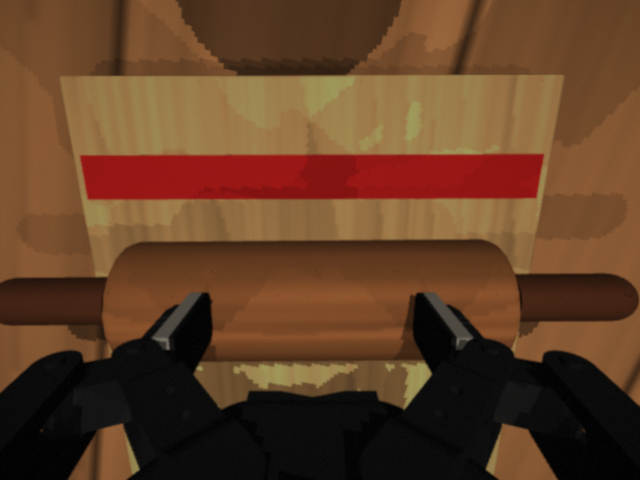

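The pin is still parallel, with its handle axis at row 301 on the left and 297 on the right; the stripe is now at rows 155–199.

```bash
python3 -c "
from h import *
rep((50,301),(590,297),(84,177.5),(541,176))"
```

```text
pin [0.5481 0.1211 0.05  ] ang 12.468558800047122 stripe [0.5324 0.1778 0.02  ] 12.170405038368965 to go 0.058791171395118226 tip ahead of pin 0.007681003050932772
```

Call:
servo_tool([
  [[0, 0, -3, 0, 0, 0], [0, 0, -3, 0, 0, 0], [0, 9, 0, 0, 0, 0], [0, 10, 0, 0, 0, 0], [0, 0, 0, 0, 0, 0], [0, 0, 3, 0, 0, 0], [0, 0, 3, 0, 0, 0], [0, 0, 0, 0, 0, 0]],
])

```text
time: 10.67
ee_pos: [0.5475, 0.1074, 0.0801]
tool_rot: [0.0, 0.995, 0.104, 0.0]
contact_force: [-3.8, -2.7, 12.1]
grip_width: 0.0852
```

Call:
servo_tool([
  [[0, -2, 0, 0, 0, 0], [0, -4, 0, 0, 0, 0], [0, -5, 0, 0, 0, 0], [0, -5, 0, 0, 0, 0], [0, -5, 0, 0, 0, 0], [0, -5, 0, 0, 0, 0], [0, -5, 0, 0, 0, 0], [0, -4, 0, 0, 0, 0], [0, -3, 0, 0, 0, 0], [0, -2, 0, 0, 0, 0], [0, 0, 0, 0, 0, 0]],
])

```text
time: 11.58
ee_pos: [0.5384, 0.149, 0.0808]
tool_rot: [-0.001, 0.994, 0.105, -0.0]
contact_force: [-5.9, -1.0, 16.8]
grip_width: 0.0851
```

Call:
servo_tool([
  [[0, 0, -3, 0, 0, 0], [0, 0, -3, 0, 0, 0], [0, 9, 0, 0, 0, 0], [0, 10, 0, 0, 0, 0], [0, 0, 0, 0, 0, 0], [0, 0, 3, 0, 0, 0], [0, 0, 3, 0, 0, 0], [0, 0, 0, 0, 0, 0]],
])

```text
time: 12.25
ee_pos: [0.5432, 0.128, 0.08]
tool_rot: [0.0, 0.995, 0.104, 0.0]
contact_force: [-3.1, -2.1, 12.7]
grip_width: 0.085
```

Call:
servo_tool([
  [[0, -2, 0, 0, 0, 0], [0, -4, 0, 0, 0, 0], [0, -5, 0, 0, 0, 0], [0, -5, 0, 0, 0, 0], [0, -5, 0, 0, 0, 0], [0, -5, 0, 0, 0, 0], [0, -5, 0, 0, 0, 0], [0, -4, 0, 0, 0, 0], [0, -3, 0, 0, 0, 0], [0, -2, 0, 0, 0, 0], [0, 0, 0, 0, 0, 0]],
])

```text
time: 13.17
ee_pos: [0.534, 0.1696, 0.0808]
tool_rot: [-0.001, 0.994, 0.105, -0.0]
contact_force: [-6.7, -0.6, 16.8]
grip_width: 0.0851
```

Call:
servo_tool([
  [[0, 0, -3, 0, 0, 0], [0, 0, -3, 0, 0, 0], [0, 9, 0, 0, 0, 0], [0, 10, 0, 0, 0, 0], [0, 0, 0, 0, 0, 0], [0, 0, 3, 0, 0, 0], [0, 0, 3, 0, 0, 0], [0, 0, 0, 0, 0, 0]],
])

```text
time: 13.83
ee_pos: [0.5388, 0.1487, 0.0799]
tool_rot: [0.0, 0.995, 0.104, 0.0]
contact_force: [-2.1, -2.3, 12.3]
grip_width: 0.0851
```

```bash
python3 m.py s5; python3 - <<'E'
from h import *
im=cv2.imread("pics/s5w.png")
print(*[(c,b.tolist()) for c,b in stripe("wrist",im)])
# edges of handles: columns 50 and 590
g=cv2.cvtColor(im,cv2.COLOR_BGR2HSV)[:,:,2].astype(int)
for c in(50,590): print(c,g[230:370:4,c-5:c+5].mean(1).astype(int).tolist())
E
```

```text
top pin [] 13.8833 [0.53876364 0.14886101 0.07997235] [-3.60699531 -2.7764538  11.82780986]
(array([308.8, 202.6]), [[86.0, 195.39999389648438], [535.0, 192.1999969482422], [535.2999877929688, 231.89999389648438], [86.19999694824219, 235.0]])
50 [141, 141, 46, 49, 61, 71, 78, 83, 87, 85, 81, 71, 57, 43, 109, 140, 140, 140, 140, 139, 139, 138, 138, 137, 137, 137, 137, 137, 136, 136, 136, 80, 11, 12, 18]
590 [138, 40, 51, 63, 73, 80, 85, 87, 86, 79, 69, 56, 43, 119, 141, 141, 140, 141, 141, 141, 140, 140, 140, 139, 140, 140, 142, 142, 143, 143, 143, 144, 136, 62, 12]
```

View pics/s5w.png

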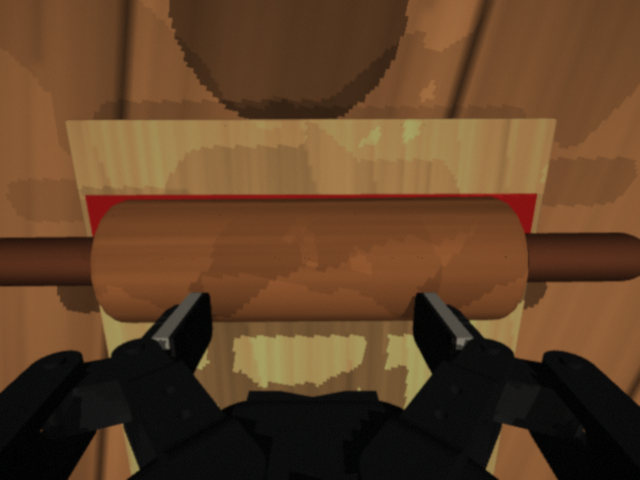

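The pin now covers most of the stripe, whose far edge shows at row 195. The handle axis is at row 261 on the left and 257 on the right.

```bash
python3 -c "
from h import *
rep((50,261),(590,257),(87,195.5),(537,194.2)); print('far edge used: subtract .012')"
```

```text
pin [0.5394 0.1634 0.05  ] ang 12.4185362592198 stripe [0.5301 0.1893 0.02  ] 12.132445782357374 to go 0.027268151980007708 tip ahead of pin -0.013918993033070133
far edge used: subtract .012
```

Call:
servo_tool([
  [[0, -2, 0, 0, 0, 0], [0, -4, 0, 0, 0, 0], [0, -4, 0, 0, 0, 0], [0, -4, 0, 0, 0, 0], [0, -4, 0, 0, 0, 0], [0, -4, 0, 0, 0, 0], [0, -3, 0, 0, 0, 0], [0, -2, 0, 0, 0, 0], [0, -2, 0, 0, 0, 0], [0, 0, 0, 0, 0, 0], [0, 0, 0, 0, 0, 0]],
])

```text
time: 14.9
ee_pos: [0.5321, 0.179, 0.0808]
tool_rot: [-0.001, 0.995, 0.105, -0.0]
contact_force: [-6.3, -1.6, 16.5]
grip_width: 0.0848
```

Call:
servo_tool([
  [[0, 0, -1, 0, 0, 0], [0, 0, -1, 0, 0, 0], [0, 0, -2, 0, 0, 0], [0, 0, -5, 0, 0, 0], [0, 0, -15, 0, 0, 0], [0, 0, -25, 0, 0, 0], [0, 10, -25, 0, 0, 0], [0, 20, -25, 0, 0, 0], [0, 20, -25, 0, 0, 0], [0, 20, -20, 0, 0, 0], [0, 0, 0, 0, 0, 0], [0, 0, 0, 0, 0, 0]],
])

```text
time: 15.9
ee_pos: [0.5479, 0.1082, 0.2235]
tool_rot: [-0.0, 0.995, 0.103, 0.002]
contact_force: [-0.5, 0.9, -0.5]
grip_width: 0.0851
```

```bash
python3 m.py end; python3 -c "
import cv2
a=cv2.imread('pics/endw.png');b=cv2.resize(cv2.imread('pics/end.png')[170:340,225:435],None,fx=2.8,fy=2.8)
cv2.imwrite('pics/endc.png',b)"
```

```text
top pin [(0.65, [0.574, 0.211, 0.066])] 15.95 [0.54659707 0.11013515 0.22197961] [-0.0188394   0.20431935 -0.41862595]
```

View pics/endw.png

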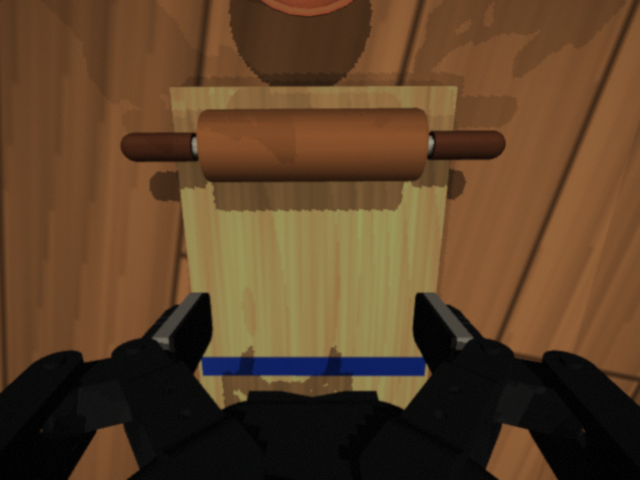

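The stripe is now hidden under the pin, whose handle ends are at (121,147) and (505,144). The blue stripe is clear at row 366 and the fingers are away from the pin.

```bash
python3 -c "
from h import *
rep((121,147),(505,144.5),(203,366.5),(424,366)); 
s=np.array([.5326,.1772,.05]);m=(wray((121,147),.05)+wray((505,144.5),.05))/2;print('vs red',(s-m)@N)
imaging.get_image('wrist');t,R=tool();print(t['time'])
imaging.get_image('top')
for n in('bowl','saucer_top','spatula'):print(n,spot('top',n))
"
```

```text
pin [0.5309 0.1777 0.05  ] ang 12.497734759437835 stripe [ 0.5817 -0.054   0.02  ] 12.457287396820421 to go -0.23715010316650156 tip ahead of pin -0.0677124062101289
vs red -0.0008040763570410932
16.1
bowl [(0.97, [0.498, 0.338, 0.029])]
saucer_top [(0.97, [0.617, -0.219, 0.034])]
spatula [(0.57, [0.52, 0.46, 0.01])]
```

View pics/endc.png

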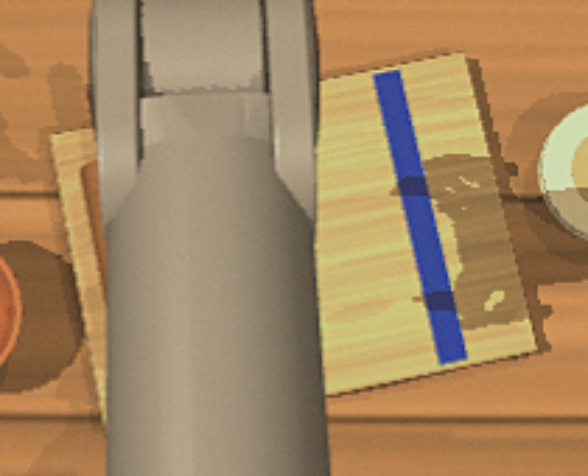

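Call:
servo_tool([
  [[0, 0, 0, 0, 0, 0], [0, 0, 0, 0, 0, 0], [0, 0, 0, 0, 0, 0], [0, 0, 0, 0, 0, 0], [0, 0, 0, 0, 0, 0], [0, 0, 0, 0, 0, 0]],
])

```text
time: 16.8
ee_pos: [0.5468, 0.1097, 0.2223]
tool_rot: [-0.0, 0.995, 0.105, 0.0]
contact_force: [0.6, -0.0, -0.7]
grip_width: 0.0849
```

```bash
python3 -c "
from h import *
f=lambda im:im[100:195,110:515].mean(2)
ims=[]
for i in range(2):
    a=f(imaging.get_image('wrist').astype(np.float32)); ims.append(a)
    for _ in range(6): b=imaging.get_image('wrist')
print(cv2.phaseCorrelate(ims[0].astype(np.float64),f(b.astype(np.float32)).astype(np.float64)))
s,_=tool()
m=cv2.imread('pics/endw.png').astype(np.float32)
print(cv2.phaseCorrelate(f(m).astype(np.float64),ims[0].astype(np.float64)),s['contact_force'],s['time'])
print(workorder.finish_job())
"
```

```text
((0.585863221824269, 0.05172413017897526), 0.9871511425507571)
((-0.9289024521580984, -1.6461055143412082), 1.1294249587932852) [ 0.54042339 -0.14773596 -0.79891325] 17.5
the job is handed in; nothing more can be done
None
```

The rolling pin is parked over the red stripe, and I have handed the job in at 17.5 s of the 58 s allowed. I rolled it there in six short strokes, with the open fingertips pressing lightly (about 10–17 N) on the top of the barrel. I then lifted the fingers straight up and clear.

- **Position:** the pin's middle line is about 1 mm from the stripe's centre line. Its distance to the blue stripe, about 237 mm, matches the measured red-to-blue spacing.
- **Angle:** the pin reads 12.5° and the stripe about 12.1°, so they are parallel within half a degree.
- **At rest:** over the last 0.7 s of pictures the pin shifted by 0.05 pixel in the rolling direction. A 1.6-pixel shift against the picture taken just after lifting is probably the arm settling, which I did not check separately.
- **Other things:** the bowl, saucers and spatula were found within about 3 mm of where they started, and the contact force was near zero at the end.

One check was incomplete: in the last top view the arm hid the pin, so its final position rests on the wrist camera alone.

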